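# Complete the row of clay figurines and hold up the pattern tile

### The job

At the craft stall, first stand the single clay figurine in the empty square recess of the wooden tray, fully down and let go, facing the same way as the two already there. Then lift the hinged lid of the small wooden case and leave it standing open, draw out the flat tile hidden upright inside, and present it over the finished row: upright, square with the row (flat faces parallel to the row), above its middle, with its lower edge about 5 cm clear of the figurines' heads. Finish while still holding the tile there, motionless and touching nothing but the gripper, and leave the other figurines and the painter's things where they are.

Things in the scene. Friction and masses are not known exactly. Their poses are not given: they have to be found in the camera images.
- doll: loose clay figurine on the table. Origin: centre of its underside; z up; +x is its front (face, and a terracotta fish in its lap); black hair bun at the back. Square foot 38 x 38 mm, 14 high; then a plain round torso 40 mm across up to 52 mm; head 35 mm across, top at 80 mm. The fish reaches 26 mm forward at heights 15 to 26 mm; above 27 mm any grip direction is clear. 80 to 150 g
- doll_front (a point): point on the underside level of the loose figurine, 26 mm in front (+x) of its origin
- tray: fixed wooden tray, 80 (x) x 226 (y) x 18 mm high, origin at the centre of its underside. Three square recesses in a row, at y = -72, 0, +72 mm, each 42 x 42 mm, 12 mm deep, 2 mm chamfer, floor 6 mm above the table. Its figurines face its +x (away from the robot), heads end 86 mm above the table. Tray and case stand left and right of the middle line, either way round
- place: thin grey felt lining at the floor of the one empty recess; origin at the centre of that recess on its floor, +x the way the figurine must face (the tray's +x)
- place_front (a point): point 26 mm to the +x side of the origin of place, where doll_front belongs
- doll_a: a figurine of the same shape already seated in the tray; origin at the centre of its underside, +x its front; must stay
- doll_b: the other figurine already seated in the tray; same shape and origin; must stay
- case: fixed dark wooden case, 120 (x) x 150 (y) x 85 mm high, walls and floor 6 mm, origin at the centre of its underside, +x roughly away from the robot. Covered by a hinged lid (flap) 8 mm thick with a brass knob
- flap (a joint): lid angle in rad: 0 closed, grows as the near (-x) edge rises, limit 1.9 (leaning back). It may start a little ajar. Stiff hinge: the lid stays where it is left; 2 to 3 N at the knob moves it. Past 1.5 it is out of the gripper's way
- flap_handle (a point): middle of the round head of the lid's knob: 28 mm across, 16 mm tall, on a 12 mm stem, 35 mm above the lid's upper face, 30 mm in from its near edge, at mid width. With the lid shut it is 90 mm nearer than the hinge line and 43 mm higher. Pinched along the case's y, the knob turns between the fingers while the tool stays pointing down
- flap_hinge (a point): middle of the hinge line, on the far (+x) upper edge of the case, 85.5 mm above the table; the axis runs along the case's y. Its frame turns with the lid.
- tile: white clay tile, relief on its +x face, hidden in the case: 8 (x) x 96 (y) x 72 mm high (z), 90 to 180 g. Origin: centre of its lower edge. Stands upright across the case in a slot holding its ends, 12 mm to the case's -x side of centre; lower edge 6 mm above the table, upper edge 7 mm below the rim. Draw it straight up by the middle of its top edge: 30 mm free on both sides
- jar: closed glass paint jar, 58 mm across, 78 mm high, origin at its underside; bystander
- cup: white ceramic cup, 72 mm across, 85 mm high, origin at its underside; bystander
- brush: paint brush 170 mm long lying on the table; bystander
- knife: palette knife 180 mm long lying on the table; bystander
- pot: small clear paint pot, 48 mm across, 50 mm high, origin at its underside; bystander
- dish: flat white dish, 100 mm across, 16 mm high, origin at its underside; bystander
- tape: cardboard disc, 48 mm across, 22 mm high, origin at its underside; bystander
Mind the look-alikes: they are no part of the job. What is shaped like the case but red is not meant. What is shaped like the doll_a but yellow is not meant.

How it is judged:
By the outcome, as a careful person would: the job done as asked, in the order asked, and still so for the second after the job is handed in, while the arm keeps its last pose, push and grip.
It also fails if it takes over 72 s, if anything falls off the work surface, if the arm or the gripper's body presses on something with over 40 N, if the wrist force passes 120 N, or if a joint passes its speed limit or range.

### The arm

A 6-joint arm with a two-finger parallel gripper is mounted at the origin on the work surface. World frame = base frame: x ahead of the robot, y to its left, z up, the work surface at z = 0. Lengths are in m, angles in rad, forces in N, time in s.
With the tool pointing down it reaches from about 0.325 to 1 m from the base axis. Payload 5.1 kg.
Tool frame: the origin (TCP) lies midway between the tips of the shut fingers; the grasp point (between the pads) lies robot.pinch_z behind it (robot.pinch_z is the distance from the TCP to the grasp point, in m); z points along the fingers, y is the line along which they close (so a half turn about z gives the same grasp; the last joint's range is limited). The gripper opens to 85 mm and grips with 20 to 120 N. Pads are 22 mm wide; open, the fingers measure 114 mm over their backs; the gripper's body (76 mm by 85 mm) begins 54 mm behind the grasp point. The pads swing forward as they close: fully open they stand 13 mm farther back than shut.
Start: joints at [1.03, 0.124, 1.65, -0, 1.367, -0.083], TCP at [0.287, 0.583, 0.231] pointing down, gripper open.
Joint ranges: [-2.61, 2.61], [-1.02, 2.33], [0.03, 2.71], [-1.35, 4.49], [0.32, 2.68], [-2.91, 2.91]. Speed limits (rad/s): [2.57, 2.57, 3.14, 3.14, 3.14, 3.14].

### API

Orientations are given as a rotation vector (axis times angle).
In Python, from rig import robot, vision gives the robot as it stands.
- The arm moves only by the tool arm_command, never from a script. Its argument "deltas" is one flat list of numbers, 5 for each row, row after row: the opening, from -1 (shut) to 1 (fully open), then the shift along the tool's x, y, z in cm, then the turn about the tool's z in units of 6 degrees (1.0 is 6 degrees). A call has 1 to 12 rows; each row shifts and turns the commanded pose from where the row before left it, along the tool's axes as they then stand; what a row does not reach is not made up. A row lasts 1/10 s, in which the tool goes at most 50 mm and 8.59 degrees, less where a joint would pass 70% of its speed; a pose out of reach is approached as far as the arm can. A call with a gripper value outside its range is refused whole. The fingers move at their own pace and stop on an object; the grip force is fixed at half the most. Time passes only in rows, so rows that do not move let the fingers close. It gives the time, the measured TCP pose, the force, the opening and the grip force at its end, in the units of the state.
- robot.observe(): the state, without advancing time (a new reading comes with each control period).
- vision.capture(name): name is "scene" or "top" or "wrist"; returns a dict with "image" (480x640x3 uint8, red, green, blue), "range_z" (480x640 float32, m along the optical axis (not along the pixel's ray), 0 where there is no reading), "intrinsics" (3x3 intrinsics, pixels), "rvec" (rotation vector, rad) and "tvec" (3), from world to camera coordinates, as OpenCV has them; the wrist camera has in their place "mount" (4x4, takes a point from camera to tool coordinates, whose origin is the TCP and whose axes are the flange's). Camera axes: x right, y down, z forward; pixel columns grow to the right and rows downward; lengths in m; the calibration is good to about 2 mm. The wrist camera is an equidistant fisheye: a pixel r from the principal point sees the ray r / f radians off the axis. A picture is of the moment at which its call begins: read the wrist's pose just before it.
- robot.job_done(): hands the job in; it is judged then, once.
The state is a dict: "time": time; "joint_pos": joint angles; "joint_velocities": joint speeds; "joint_efforts": joint torques, N m; "tcp_pos": TCP position; "ee_rot": TCP orientation; "ft_force": force on the tool from outside, world axes, zero at the start; "torque": the same for the moment, N m; "width": opening from 0.0 (shut) to 1.0 (fully open); "finger_force": force on a finger pad.
Only numpy, scipy, OpenCV 4.12 (cv2) and the standard library are available. Lean on these libraries where they do the work, as an engineer would, in place of code of your own. Each camera call takes 0.05 s, during which the arm holds its last target. There are 200 camera calls.

## Working session

There is one attempt and no reset: what is moved stays moved. The work goes in short steps, Python scripts to look and compute and a tool call to move; the robot and the scene stay as the last step left them, time stands still between calls to the robot, and variables do not carry over. Pictures are saved under pics/ and viewed, at most 10 in all, crops included, and the job is handed in when it is done.

Besides the shell and the picture viewer there is one more tool, called after "Request:" as name(argument=value, ...) on one line, values as JSON. arm_command: Moves the arm, as the interface text tells. Its arguments: {"type":"object","properties":{"deltas":{"type":"array"}},"required":["deltas"]}

```bash
mkdir -p pics; python3 - <<'E'
from rig import robot, vision
import cv2,numpy as np,pickle
s=robot.observe();print({k:np.round(v,3) for k,v in s.items()},robot.pinch_z)
d={}
for n in("scene","top"):
    c=vision.capture(n);d[n]=c;cv2.imwrite(f"pics/{n}.png",c["image"][...,::-1]);print(n,c["intrinsics"],c["rvec"],c["tvec"])
pickle.dump(d,open("d0.pkl","wb"))
E
```

```text
{'time': np.float64(0.0), 'joint_pos': array([ 1.03 ,  0.125,  1.652,  0.   ,  1.368, -0.083]), 'joint_velocities': array([-0.001,  0.   ,  0.001,  0.001, -0.001, -0.002]), 'joint_efforts': array([ 0.0000e+00, -4.2360e+01, -3.6546e+01, -0.0000e+00,  7.0000e-03,
        0.0000e+00]), 'tcp_pos': array([0.287, 0.583, 0.23 ]), 'ee_rot': array([-7.130e-01, -3.059e+00,  3.000e-03]), 'ft_force': array([ 0.151,  0.717, -0.364]), 'torque': array([-0.008, -0.002, -0.004]), 'finger_force': np.float64(0.0), 'width': np.float64(0.998)} 0.0187
scene [[488.37346207   0.         320.78711682]
 [  0.         488.37346207 241.00505309]
 [  0.           0.           1.        ]] [ 0.73573731  2.48711923 -1.21944176] [ 0.41264522 -0.07771488  1.3386105 ]
top [[451.41917344   0.         323.35738659]
 [  0.         451.41917344 229.29217315]
 [  0.           0.           1.        ]] [ 2.18891587 -2.17959347  0.1081483 ] [-0.00703571  0.52298601  1.24558995]
```

View pics/scene.png

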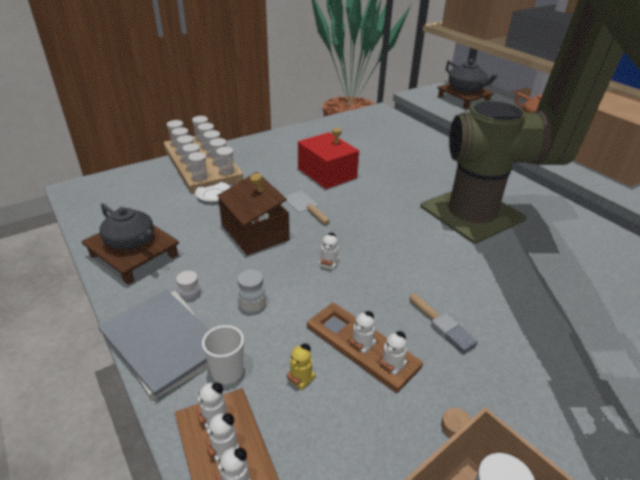

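View pics/top.png

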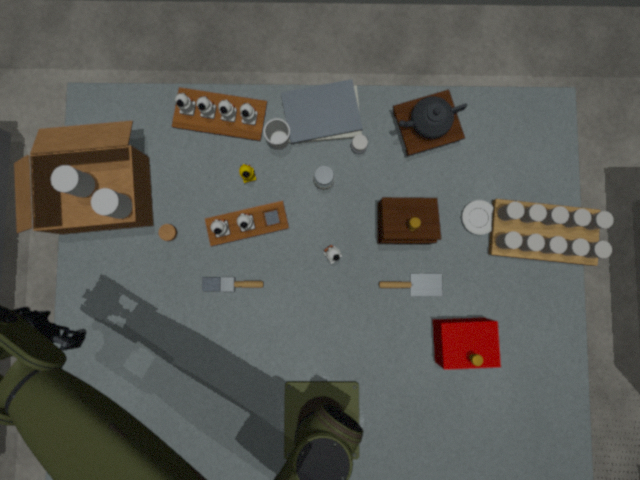

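Both views show the scene. In the top image:
- **Doll candidates:** loose white doll (334,254), yellow look-alike (247,173), seated dolls (219,229) and (245,223), and the display row at (184–248,103–113). I choose the loose white one at (334,254).
- **Case candidates:** dark case (408,221) and red box (467,343). I choose the dark one.
- **Tray:** centred at (247,224), with its empty recess at (272,217), the far right end.

```bash
cat > h.py <<'E'
import numpy as np,cv2,pickle
from scipy.spatial.transform import Rotation as R
def cam(c):
    Rm=cv2.Rodrigues(np.array(c["rvec"],float))[0];t=np.array(c["tvec"]).ravel();return Rm,t
def plane(c,uv,z):
    Rm,t=cam(c);K=c["intrinsics"];uv=np.atleast_2d(uv).astype(float)
    r=np.c_[(uv[:,0]-K[0,2])/K[0,0],(uv[:,1]-K[1,2])/K[1,1],np.ones(len(uv))]@Rm
    o=-Rm.T@t;return o+r*((z-o[2])/r[:,2])[:,None]
def cloud(c):
    Rm,t=cam(c);K=c["intrinsics"];Z=c["range_z"];v,u=np.mgrid[:480,:640]
    P=np.stack([(u-K[0,2])/K[0,0]*Z,(v-K[1,2])/K[1,1]*Z,Z],-1)
    P=(P-t)@Rm;P[Z<=0]=np.nan;return P
def wristrays(s,c):
    "world origin and per-pixel rays, and cloud"
    M=np.array(c["mount"]);K=c["intrinsics"];v,u=np.mgrid[:480,:640]
    x=(u-K[0,2])/K[0,0];y=(v-K[1,2])/K[1,1];th=np.hypot(x,y)+1e-9
    d=np.stack([np.sin(th)*x/th,np.sin(th)*y/th,np.cos(th)],-1)
    Rt=R.from_rotvec(s["ee_rot"]).as_matrix();W=Rt@M[:3,:3];o=Rt@M[:3,3]+s["tcp_pos"]
    Z=c["range_z"];P=o+(d/d[...,2:]*Z[...,None])@W.T;P[Z<=0]=np.nan
    return o,d@W.T,P
def rect(xy):
    r=cv2.minAreaRect(np.float32(xy)*1000);return r
E
python3 - <<'E'
from h import *
d=pickle.load(open("d0.pkl","rb"));c=d["top"];P=cloud(c);im=c["image"];hsv=cv2.cvtColor(im,cv2.COLOR_RGB2HSV)
def box(m,x0,x1,y0,y1):
    q=np.zeros(m.shape,bool);q[y0:y1,x0:x1]=m[y0:y1,x0:x1];return q
print("table z",np.nanmedian(P[255:275,280:320,2]))
br=(hsv[...,0]<16)&(hsv[...,1]>110)
def hullrect(m,z):
    cs,_=cv2.findContours(m.astype(np.uint8),0,2);k=max(cs,key=cv2.contourArea)[:,0,:]
    return rect(plane(c,k,z)[:,:2])
print("tray",hullrect(box(br,195,300,190,255),.018))
m=box(br,370,445,190,250);print("case all",hullrect(m,.09))
z=P[...,2]; q=m&(z>.075)&(z<.115); print("case z",np.nanmedian(z[q]),hullrect(q,np.nanmedian(z[q])))
# lid plane
p=P[q];A=np.c_[p[:,:2],np.ones(len(p))];print("lid plane",np.linalg.lstsq(A,p[:,2],rcond=None)[0])
k=box(z>.115,370,445,190,250);print("knob",k.sum(),np.nanmean(P[k],0))
m=box(z>.02,315,350,240,270);print("doll pts",m.sum(),np.nanmean(P[m&(z>.06)],0),np.nanmax(z[m]))
for n,(x0,x1,y0,y1) in dict(a=(208,232,215,245),b=(234,257,210,240)).items():
    m=box(z>.068,x0,x1,y0,y1);print(n,np.nanmean(P[m],0))
mc=cv2.resize(im[230:280,310:360],(480,480),interpolation=2);m2=cv2.resize(im[185:255,195:300],(720,480),interpolation=2)[:,:]
s=d["scene"]["image"];m3=cv2.resize(s[225:275,305:355],(300,300),interpolation=2);m4=cv2.resize(s[165:255,205:300],(316,300),interpolation=2)
o=np.zeros((580,800,3),np.uint8);o[:280,:280]=cv2.resize(mc,(280,280));o[:280,290:710]=cv2.resize(m2,(420,280));o[280:,:300]=m3;o[280:,310:626]=m4
cv2.imwrite("pics/crop.png",o[...,::-1])
E
```

```text
table z -0.0013003500566453727
tray ((540.3062133789062, 212.0137939453125), (78.61908721923828, 222.91433715820312), 13.41552448272705)
case all ((542.1259155273438, -230.65182495117188), (120.81950378417969, 163.47109985351562), 0.33393311500549316)
case z 0.1021647289533859 ((542.2268676757812, -231.23980712890625), (117.01583862304688, 151.98545837402344), 0.2560259699821472)
lid plane [-0.01064253 -0.02625516  0.10125456]
knob 885 [ 0.5099329  -0.23196492  0.12510911]
doll pts 197 [ 0.45249252 -0.03101353  0.07507861] 0.08419948959450048
a [0.52297004 0.28001511 0.08131187]
b [0.53956964 0.21076822 0.08083772]
```

View pics/crop.png

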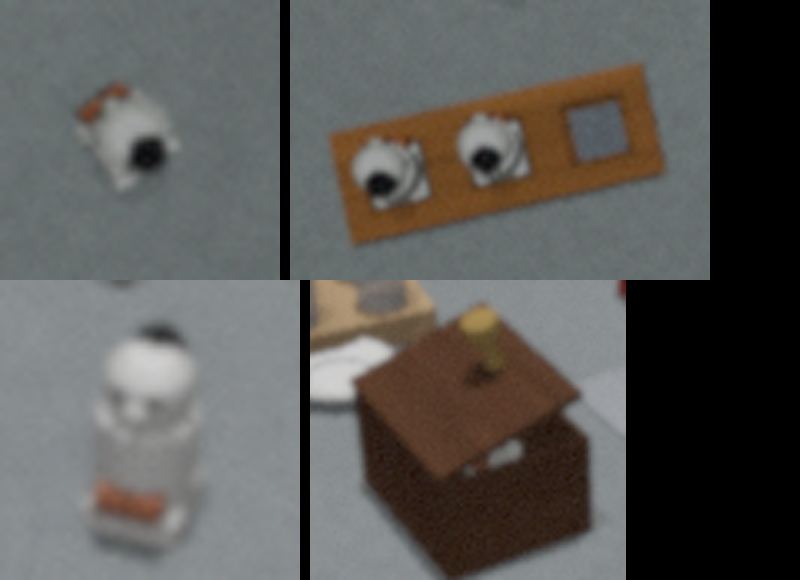

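The crop shows the white doll with its fish towards the upper left (bun at (148,155), fish at (103,103)), so it faces about +40° in world yaw. The tray's recess is empty, and the case lid is slightly ajar. Next I'll go over the doll for a close look.

```bash
cat >> h.py <<'E'
def yawof(s):
    "world yaw (deg) of tool y axis, and tool tilt"
    M=R.from_rotvec(s["ee_rot"]).as_matrix();return np.degrees(np.arctan2(M[1,1],M[0,1])),M
def go(s,xyz,yaw=None):
    "shift cm in tool axes (now), turn units"
    y,M=yawof(s);d=M.T@(np.array(xyz)-s["tcp_pos"])*100
    t=0 if yaw is None else -((yaw-y+90)%180-90)/6
    print("yaw",y.round(2),"tilt",np.round(M[2],3),"shift cm",d.round(2),"turn",round(t,2),"altturn",round(t-np.sign(t)*30,2),"j6",np.round(s["joint_pos"][5],2))
E
python3 - <<'E'
from h import *
from rig import robot,vision
s=robot.observe();go(s,(.42,-.0,.23),40);c=vision.capture("wrist");print(np.round(c["mount"],3),c["intrinsics"])
E
```

```text
yaw 63.77 tilt [ 0.    -0.002 -1.   ] shift cm [-37.68 -46.38   0.1 ] turn 3.96 altturn -26.04 j6 -0.08
[[-0.001 -0.966 -0.26   0.067]
 [ 1.    -0.001  0.001  0.   ]
 [-0.001 -0.26   0.966 -0.142]
 [ 0.     0.     0.     1.   ]] [[371.64829954   0.         319.41897687]
 [  0.         371.64829954 241.73709237]
 [  0.           0.           1.        ]]
```

Request:
arm_command(deltas=[1,-3.12,-3.85,0,0,1,-3.12,-3.85,0,0,1,-3.12,-3.85,0,0,1,-3.12,-3.85,0,0,1,-3.12,-3.85,0,0,1,-3.12,-3.85,0,0,1,-3.12,-3.85,0,0,1,-3.12,-3.85,0,0,1,-3.12,-3.85,0,0,1,-3.12,-3.85,0,0,1,-3.12,-3.85,0,0,1,-3.12,-3.85,0,0])

```text
time: 1.35
tcp_pos: [0.4188, 0.0012, 0.2314]
ee_rot: [0.713, 3.059, 0.0]
ft_force: [1.6, 0.6, 0.8]
width: 1.003
finger_force: 0.0
```

Request:
arm_command(deltas=[1,0,0,0,1.3,1,0,0,0,1.3,1,0,0,0,1.3,1,0,0,0,0,1,0,0,0,0])

```text
time: 1.85
tcp_pos: [0.4188, 0.0032, 0.2311]
ee_rot: [-1.314, -2.853, 0.0]
ft_force: [0.5, -0.6, -0.3]
width: 1.003
finger_force: 0.0
```

```bash
python3 - <<'E'
from h import *
from rig import robot,vision
s=robot.observe();c=vision.capture("wrist");pickle.dump((s,c),open("w1.pkl","wb"))
go(s,(.4525,-.031,.1),40);print(s["tcp_pos"],s["time"])
cv2.imwrite("pics/w1.png",c["image"][...,::-1])
E
```

```text
yaw 40.53 tilt [ 0. -0. -1.] shift cm [-4.79  0.34 13.11] turn 0.09 altturn -29.91 j6 -0.83
[0.41880005 0.0031871  0.2311107 ] 1.85
```

View pics/w1.png

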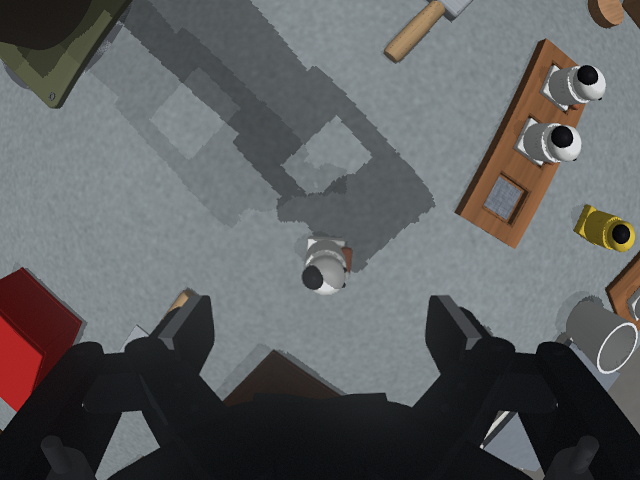

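The wrist view shows the doll at (323,268): bun at (313,277), fish at (347,258) and a foot corner near (308,240). The tray recess is at (505,200) and its near corner at (458,213). Now I'll measure those.

```bash
python3 - <<'E'
from h import *
from scipy.optimize import least_squares
s,c=pickle.load(open("w1.pkl","rb"));o,d,P=wristrays(s,c);im=c["image"];hsv=cv2.cvtColor(im,cv2.COLOR_RGB2HSV)
def at(m,z): 
    r=d[m];return o+r*((z-o[2])/r[:,2])[:,None]
def box(m,x0,x1,y0,y1):
    q=np.zeros(m.shape,bool);q[y0:y1,x0:x1]=m[y0:y1,x0:x1];return q
print("table z",np.nanmedian(P[300:340,250:290,2]))
white=(hsv[...,1]<40)&(hsv[...,2]>125)
red=(hsv[...,0]<15)&(hsv[...,1]>80)
blk=hsv[...,2]<60
f=box(red,325,365,235,285);print("fish",f.sum(),at(f,.0205).mean(0),np.nanmean(P[f],0))
b=box(blk,295,345,255,300);print("bun",b.sum(),at(b,.062).mean(0),np.nanmean(P[b],0))
hd=box(~blk,295,350,245,300)&(P[...,2]>.055);p=P[hd]
g=least_squares(lambda q:np.linalg.norm(p-[q[0],q[1],q[2]],axis=1)-.0175,[.45,-.03,.0625]);print("head",hd.sum(),g.x,np.std(g.fun))
# silhouette limits of head by rays: circle
ft=box(True&(P[...,2]>.008)&(P[...,2]<.018),290,360,225,300);q=P[ft];print("foot pts",ft.sum(),rect(q[:,:2]))
# tray
br=(hsv[...,0]<16)&(hsv[...,1]>90);m=box(br,450,612,35,252)
cs,_=cv2.findContours(m.astype(np.uint8),0,2);k=max(cs,key=cv2.contourArea)[:,0,:]
mm=np.zeros(m.shape,bool);mm[k[:,1],k[:,0]]=1
print("tray",rect(at(mm,.018)[:,:2]))
top=m&(abs(P[...,2]-.018)<.004);print("tray cloud",rect(P[top][:,:2]))
gr=box((hsv[...,1]<60),483,530,172,226);n,l,st,ce=cv2.connectedComponentsWithStats(gr.astype(np.uint8));i=1+st[1:,4].argmax()
print("felt",st[i],rect(at(l==i,.006)[:,:2]))
cv2.imwrite("pics/w1c.png",np.hstack([cv2.resize(im[225:300,285:365],(427,400),interpolation=2),cv2.resize(im[165:250,450:530],(376,400),interpolation=2)])[...,::-1])
E
```

```text
table z -0.000327544759542886
fish 128 [ 0.46829254 -0.0118916   0.0205    ] [ 0.46707704 -0.01103333  0.02510063]
bun 366 [ 0.44706879 -0.0388878   0.062     ] [ 0.4430094  -0.03369695  0.07952566]
head 1010 [ 0.45279633 -0.02886213  0.06348817] 0.0011330283025636656
foot pts 177 ((446.0296325683594, -14.60460090637207), (44.273258209228516, 11.726479530334473), 43.95974349975586)
tray ((537.3892822265625, 213.826416015625), (87.16910552978516, 225.822998046875), 13.378941535949707)
tray cloud ((540.537841796875, 215.12208557128906), (81.3928451538086, 226.76565551757812), 13.486915588378906)
felt [484 176  37  44 902] ((558.8269653320312, 145.03726196289062), (35.08784103393555, 36.398681640625), 13.309597969055176)
```

View pics/w1c.png

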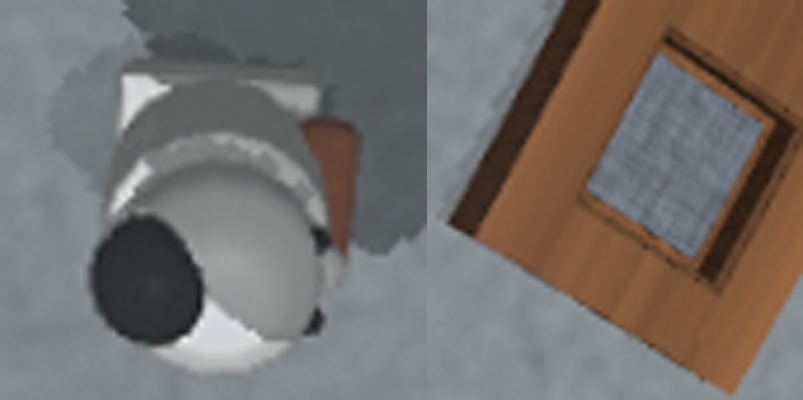

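Crop: the foot's upper edge runs from pixel (307.8,238.9) to (344.9,240.7), with the fish to the right. So the front points right in the image, which matches the yaw of about 44°.

```bash
python3 - <<'E'
from h import *
from scipy.ndimage import map_coordinates as mc
s,c=pickle.load(open("w1.pkl","rb"));o,d,P=wristrays(s,c)
def at(u,v,z):
    r=np.array([mc(d[...,i],[[v],[u]],order=1)[0] for i in range(3)]);return o+r*(z-o[2])/r[2]
a=at(307.8,238.9,.014);b=at(344.9,240.7,.014);e=(b-a)[:2];y=np.degrees(np.arctan2(e[1],e[0]))
u=e/np.linalg.norm(e);n=np.array([u[1],-u[0]])
print(a,b,np.linalg.norm(e),y,"origin",(a+b)[:2]/2+.019*n)
f=np.array([.4683,-.0119])-np.array([.4528,-.0289]);print("fish-head",np.degrees(np.arctan2(f[1],f[0])),np.linalg.norm(f))
go(s,(.4525,-.030,.10),44);go(s,(.4525,-.030,.025),44)
E
```

```text
[ 0.4275704  -0.02495284  0.014     ] [ 0.45703721 -0.00223901  0.014     ] 0.037204984904793355 37.62603024759954 origin [ 0.4539034  -0.02864416]
fish-head 47.642545294064696 0.023005434140654688
yaw 40.53 tilt [ 0. -0. -1.] shift cm [-4.72  0.41 13.11] turn -0.58 altturn 29.42 j6 -0.83
yaw 40.53 tilt [ 0. -0. -1.] shift cm [-4.72  0.41 20.61] turn -0.58 altturn 29.42 j6 -0.83
```

Request:
arm_command(deltas=[1,-2.3,0.3,2,0,1,-2.4,0.3,3.5,0,1,0,0,4,0,1,0,0,2,0,1,0,0,0,0,1,0,0,0,0])

```text
time: 2.5
tcp_pos: [0.4542, -0.0286, 0.1167]
ee_rot: [1.317, 2.852, -0.0]
ft_force: [-0.0, 0.4, 0.6]
width: 1.003
finger_force: 0.0
```

```bash
python3 - <<'E'
from h import *
from rig import robot,vision
s=robot.observe();c=vision.capture("wrist");pickle.dump((s,c),open("w2.pkl","wb"))
go(s,(.4538,-.0287,.025))
o,d,P=wristrays(s,c);im=c["image"]
print(s["tcp_pos"],s["time"])
cv2.imwrite("pics/w2.png",im[...,::-1])
q=P[(P[...,2]>.055)&(P[...,2]<.09)&(abs(P[...,0]-.453)<.03)&(abs(P[...,1]+.029)<.03)]
from scipy.optimize import least_squares
g=least_squares(lambda x:np.linalg.norm(q-x,axis=1)-.0175,[.453,-.029,.0625],loss="soft_l1",f_scale=.001);print(len(q),g.x)
t=P[(P[...,2]>.03)&(P[...,2]<.048)&(abs(P[...,0]-.453)<.03)&(abs(P[...,1]+.029)<.03)]
g=least_squares(lambda x:np.linalg.norm(t[:,:2]-x,axis=1)-.020,[.453,-.029],loss="soft_l1",f_scale=.001);print("torso",len(t),g.x)
E
```

```text
yaw 40.45 tilt [-0. -0. -1.] shift cm [ 0.02 -0.03  9.17] turn 0 altturn 0 j6 -0.89
[ 0.45416381 -0.02861416  0.11673307] 2.5
3546 [ 0.45166517 -0.02987244  0.06452694]
torso 336 [ 0.4532175  -0.02917422]
```

View pics/w2.png

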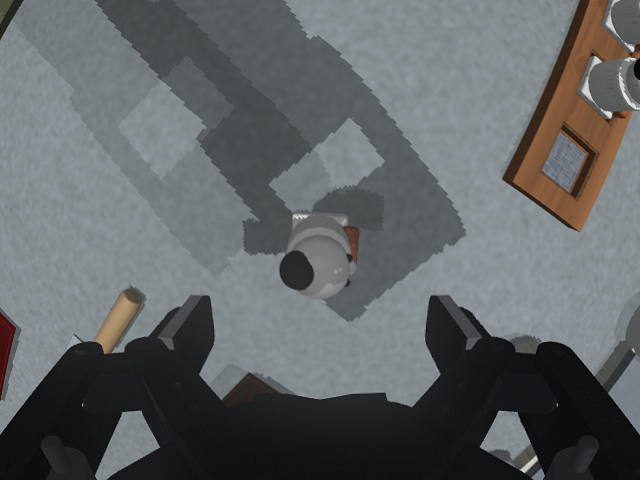

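The view is centred: the doll is at (318,255) between the open fingers, and its foot edge (292,213)–(347,215) sits 2° off tool y. Descending and gripping.

Request:
arm_command(deltas=[1,0,-0.05,3,0,1,0,0,3,0,1,0,0,2,0,1,0,0,1.2,0,1,0,0,0,0,-0.5,0,0,0,0,-0.5,0,0,0,0,-0.5,0,0,0,0,-0.5,0,0,0,0,-0.5,0,0,0,0,-0.5,0,0,0,0])

```text
time: 3.65
tcp_pos: [0.455, -0.0294, 0.0259]
ee_rot: [1.317, 2.849, 0.001]
ft_force: [-0.2, 0.5, 6.7]
width: 0.451
finger_force: 60.5
```

Request:
arm_command(deltas=[-0.5,0,0,-3,0,-0.5,0,0,-4,0,-0.5,0,0,-3,0,-0.5,0,0,0,1.3,-0.5,0,0,0,1.3,-0.5,0,0,0,1.3,-0.5,0,0,0,0.2,-0.5,0,0,0,0])

```text
time: 4.45
tcp_pos: [0.4533, -0.029, 0.124]
ee_rot: [-1.893, -2.507, 0.0]
ft_force: [-0.2, -0.1, -1.3]
width: 0.451
finger_force: 60.5
```

```bash
python3 - <<'E'
from h import *
from rig import robot,vision
s=robot.observe();print(s["tcp_pos"],s["width"],s["ft_force"]);go(s,(.5575,.1445,.126),15.6)
E
```

```text
[ 0.45326623 -0.02903813  0.12398614] 0.451342734679854 [-0.24938075 -0.09550928 -1.34675345]
yaw 15.89 tilt [ 0.    -0.001 -1.   ] shift cm [13.84 14.78 -0.21] turn 0.05 altturn -29.95 j6 -0.46
```

Request:
arm_command(deltas=[-0.5,2.2,3.7,0,0,-0.5,2.0,3.7,0,0,-0.5,1.8,3.7,0,0,-0.5,1.5,3.7,0,0,-0.5,0,0,0,0,-0.5,0,0,0,0])

```text
time: 5.05
tcp_pos: [0.5755, 0.0837, 0.1235]
ee_rot: [-1.891, -2.507, 0.002]
ft_force: [-0.2, -0.4, -1.4]
width: 0.45
finger_force: 60.9
```

```bash
python3 - <<'E'
from h import *
from rig import robot,vision
s=robot.observe();c=vision.capture("wrist");pickle.dump((s,c),open("w3.pkl","wb"))
o,d,P=wristrays(s,c);im=c["image"];print(s["tcp_pos"])
cv2.imwrite("pics/w3.png",im[...,::-1])
E
```

```text
[0.57551963 0.0837332  0.12353005]
```

View pics/w3.png

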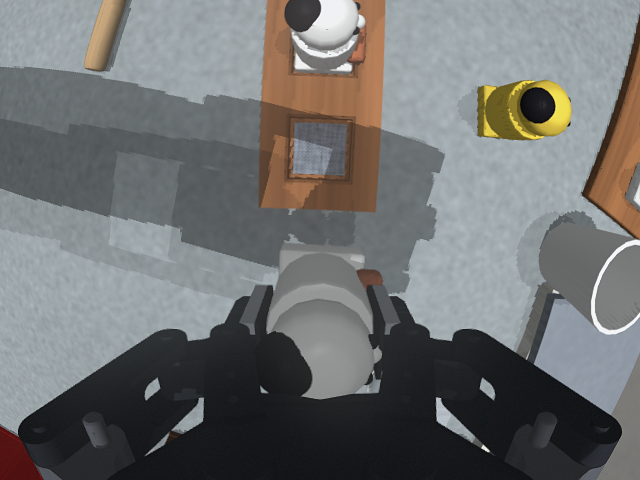

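View: empty recess at (320,148), tray end corners at (259,207) and (377,211), held doll foot edge about (281,246)–(363,250). I'll zoom in to measure.

```bash
python3 - <<'E'
from h import *
s,c=pickle.load(open("w3.pkl","rb"));im=c["image"]
cv2.imwrite("pics/w3c.png",np.hstack([cv2.resize(im[100:220,250:390],(700,600)[:2],interpolation=2)])[...,::-1])
cv2.imwrite("pics/w3d.png",cv2.resize(im[235:305,265:395],(780,420),interpolation=2)[...,::-1])
E
```

```text
(no output)
```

View pics/w3c.png

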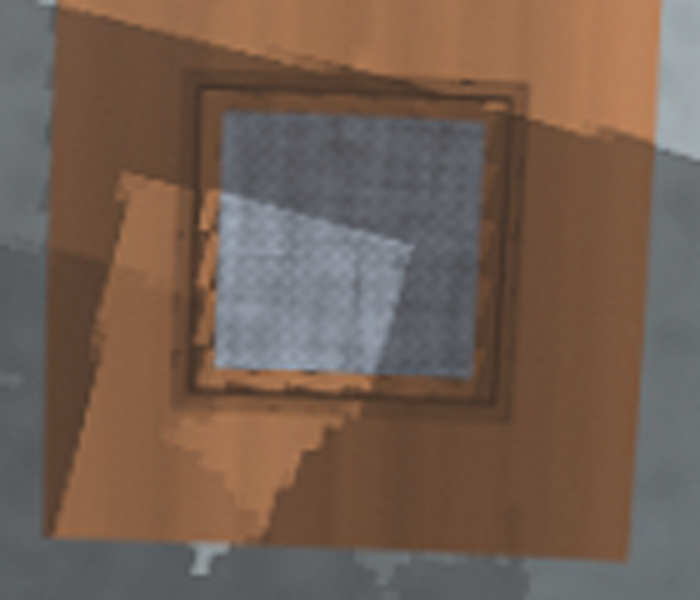

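View pics/w3d.png

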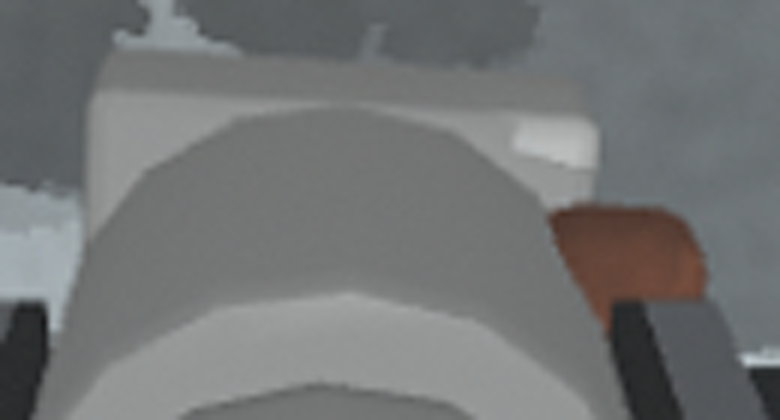

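Crop readings:
- **Felt corners:** (294.4,122), (347.4,124.4), (344.4,175.6), (293,174).
- **Foot top edge:** (280.3,250.8)–(364.7,255.3).
- **Foot bottom edge:** (283,243.7)–(362.5,248.7).

```bash
python3 - <<'E'
from h import *
from scipy.ndimage import map_coordinates as mc
s,c=pickle.load(open("w3.pkl","rb"));o,d,P=wristrays(s,c)
def at(u,v,z):
    r=np.array([mc(d[...,i],[[v],[u]],order=1)[0] for i in range(3)]);return o+r*(z-o[2])/r[2]
def ang(a,b): e=b-a;return np.degrees(np.arctan2(e[1],e[0])).round(2),np.linalg.norm(e[:2]).round(4)
for z,L in((.006,[(294.4,122),(347.4,124.4),(344.4,175.6),(293,174)]),(.016,[(290,117),(352.4,119.4),(349,180.6),(288,178.6)])):
    q=[at(*p,z) for p in L];print(z,np.mean(q,0),[ang(q[0],q[1]),ang(q[3],q[2]),ang(q[3],q[0]),ang(q[2],q[1])])
h=s["tcp_pos"][2]-.0259
a,b=at(280.3,250.8,h+.014),at(364.7,255.3,h+.014)
u=(b-a)[:2]/np.linalg.norm((b-a)[:2]);print("foot top",ang(a,b),(a+b)[:2]/2+.019*np.array([u[1],-u[0]]),s["tcp_pos"])
a,b=at(283,243.7,h),at(362.5,248.7,h)
u=(b-a)[:2]/np.linalg.norm((b-a)[:2]);print("foot bot",ang(a,b),(a+b)[:2]/2+.019*np.array([u[1],-u[0]]),yawof(s)[0])
print(R.from_matrix(yawof(s)[1]).as_matrix()[:2,:2])
E
```

```text
0.006 [0.55782943 0.14435521 0.006     ] [(np.float64(13.3), np.float64(0.0366)), (np.float64(14.09), np.float64(0.0359)), (np.float64(104.0), np.float64(0.0365)), (np.float64(102.97), np.float64(0.036))]
0.016 [0.55779941 0.14457882 0.016     ] [(np.float64(13.71), np.float64(0.0414)), (np.float64(13.99), np.float64(0.0411)), (np.float64(103.62), np.float64(0.0416)), (np.float64(103.21), np.float64(0.0414))]
foot top (np.float64(12.72), np.float64(0.0368)) [0.57505442 0.08449343] [0.57551963 0.0837332  0.12353005]
foot bot (np.float64(12.17), np.float64(0.0376)) [0.57531986 0.08370981] 15.929580707078008
[[-0.27445545  0.96159811]
 [ 0.9615998   0.27445525]]
```

Request:
arm_command(deltas=[-0.5,3.1,0,0,0,-0.5,3.19,-0.02,0,0,-0.5,0,0,0,-0.18,-0.5,0,0,3,0,-0.5,0,0,2.5,0,-0.5,0,0,0,0,-0.5,0,0,0,0])

```text
time: 5.8
tcp_pos: [0.5578, 0.1428, 0.0693]
ee_rot: [-1.872, -2.522, 0.001]
ft_force: [-0.6, -0.3, -0.6]
width: 0.45
finger_force: 60.9
```

```bash
python3 - <<'E'
from h import *
from rig import robot
s=robot.observe();go(s,(.5581,.1442,.0319),17.0)
E
```

```text
yaw 16.82 tilt [-0.    -0.001 -1.   ] shift cm [0.13 0.08 3.74] turn -0.03 altturn 29.97 j6 -0.14
```

Request:
arm_command(deltas=[-0.5,0.13,0.08,1,0,-0.5,0,0,0.9,0,-0.5,0,0,0.7,0,-0.5,0,0,0.5,0,-0.5,0,0,0.4,0,-0.5,0,0,0.2,0,-0.5,0,0,0,0,-0.5,0,0,0,0])

```text
time: 6.6
tcp_pos: [0.559, 0.1453, 0.0326]
ee_rot: [1.872, 2.523, 0.001]
ft_force: [1.0, 0.4, -1.6]
width: 0.447
finger_force: 61.2
```

Request:
arm_command(deltas=[-0.5,0,0,0.08,0,-0.5,0,0,0,0,-0.5,0,0,0,0])

```text
time: 6.9
tcp_pos: [0.5591, 0.1454, 0.032]
ee_rot: [1.872, 2.522, 0.001]
ft_force: [-0.1, 0.8, 1.9]
width: 0.445
finger_force: 61.3
```

Request:
arm_command(deltas=[0.4,0,0,0,0,0.4,0,0,0,0,0.4,0,0,0,0,0.4,0,0,-1,0,0.4,0,0,-3,0,0.4,0,0,-4,0,0.4,0,0,-4,0,1,-3,0,-2,0,1,-4,0,0,0,1,0,0,0,0,1,0,0,0,0])

```text
time: 8.0
tcp_pos: [0.5791, 0.0777, 0.172]
ee_rot: [-1.874, -2.521, -0.001]
ft_force: [-0.6, -0.5, -0.3]
width: 0.999
finger_force: 0.0
```

```bash
python3 - <<'E'
from h import *
from rig import robot,vision
s=robot.observe();c=vision.capture("wrist");pickle.dump((s,c),open("w4.pkl","wb"))
im=c["image"];o,d,P=wristrays(s,c);print(s["tcp_pos"],s["time"])
t=vision.capture("top");Pt=cloud(t);pickle.dump(t,open("t4.pkl","wb"))
m=np.zeros((480,640),bool);m[190:250,200:300]=1
for n,(x,y) in dict(new=(.5578,.1445),b=(.541,.2145),a=(.524,.284)).items():
    for k,PP in(("w",P),("t",Pt)):
        q=(np.hypot(PP[...,0]-x,PP[...,1]-y)<.02)&(PP[...,2]>.05);print(n,k,q.sum(),np.nanpercentile(PP[q][:,2],97) if q.any() else 0,np.nanmean(PP[q],0))
cv2.imwrite("pics/w4.png",im[...,::-1])
go(s,(.5099,-.232,.3))
E
```

```text
[0.57908131 0.07772156 0.17203906] 8.0
new w 2587 0.08837215639642922 [0.55789581 0.14543973 0.08159154]
new t 209 0.49776454212951937 [0.5563388  0.13822711 0.1791743 ]
b w 2887 0.0882734945898884 [0.54171681 0.20980677 0.07774341]
b t 149 0.08835970824230512 [0.54029041 0.21126184 0.07915432]
a w 0 0 [nan nan nan]
a t 161 0.08758277236971289 [0.52356206 0.27907727 0.07804428]
yaw 16.75 tilt [ 0.  0. -1.] shift cm [-27.66 -15.54 -12.81] turn 0 altturn 0 j6 -0.25<stdin>:9: RuntimeWarning: Mean of empty slice
```

View pics/w4.png

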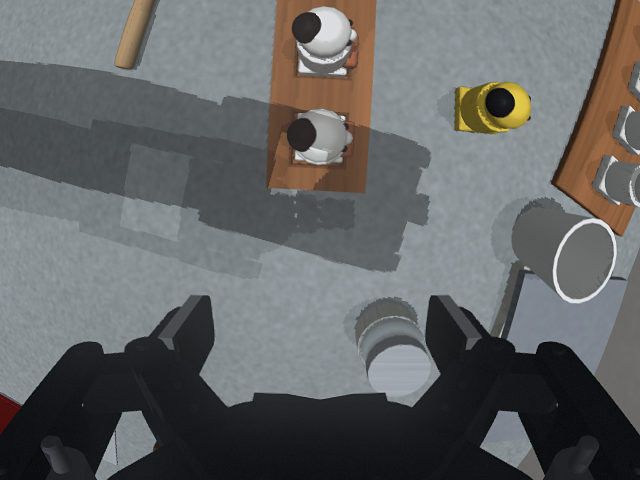

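I've now viewed 10 pictures, so from here I work by numbers only. The last view shows the doll seated at (320,135), in line with its neighbour at (325,35) and at the same head height. The doll stage is done, so I move on to the case.

Request:
arm_command(deltas=[1,-3.46,-1.94,-1.6,0,1,-3.46,-1.94,-1.6,0,1,-3.46,-1.94,-1.6,0,1,-3.46,-1.94,-1.6,0,1,-3.46,-1.94,-1.6,0,1,-3.46,-1.94,-1.6,0,1,-3.46,-1.94,-1.6,0,1,-3.46,-1.94,-1.6,0])

```text
time: 8.9
tcp_pos: [0.5103, -0.2318, 0.2997]
ee_rot: [-1.869, -2.524, -0.0]
ft_force: [1.0, 0.2, -0.3]
width: 1.0
finger_force: 0.0
```

Request:
arm_command(deltas=[1,0,0,0,-1.35,1,0,0,0,-1.35,1,0,0,0,-1.35,1,0,0,0,-1.35,1,0,0,0,-1.35,1,0,0,0,-1.35,1,0,0,0,-1.35,1,0,0,0,-1.35,1,0,0,0,-1.35,1,0,0,0,0,1,0,0,0,0])

```text
time: 10.0
tcp_pos: [0.5108, -0.2308, 0.2991]
ee_rot: [-0.01, -3.141, -0.001]
ft_force: [-0.5, 0.4, -0.4]
width: 1.0
finger_force: 0.0
```

```bash
python3 - <<'E'
from h import *
from rig import robot,vision
s=robot.observe();c=vision.capture("wrist");pickle.dump((s,c),open("w5.pkl","wb"))
go(s,(.51,-.232,.25),90);print(s["tcp_pos"],s["time"],s["joint_pos"])
o,d,P=wristrays(s,c);im=c["image"];hsv=cv2.cvtColor(im,cv2.COLOR_RGB2HSV)
near=(abs(P[...,0]-.54)<.1)&(abs(P[...,1]+.231)<.11)
for a,b in((.06,.08),(.08,.09),(.09,.1),(.1,.11),(.11,.12),(.12,.13),(.13,.15),(.15,.2)):
    q=near&(P[...,2]>a)&(P[...,2]<b);print(a,q.sum(),np.nanmean(P[q],0).round(4) if q.any() else 0, np.median(hsv[q],0) if q.any() else 0)
k=near&(hsv[...,0]>16)&(hsv[...,0]<32)&(hsv[...,1]>90)&(P[...,2]>.1)
print("brass",k.sum(),np.nanmean(P[k],0),np.nanpercentile(P[k][:,2],[5,50,95]),rect(P[k&(P[...,2]>np.nanpercentile(P[k][:,2],60))][:,:2]))
lid=near&(hsv[...,0]<16)&(hsv[...,1]>90)&(P[...,2]>.084)&(P[...,2]<.125)
p=P[lid]
for _ in range(3):
    A=np.c_[p[:,:2],np.ones(len(p))];w=np.linalg.lstsq(A,p[:,2],rcond=None)[0];r=p[:,2]-A@w;p=p[abs(r)<2.5*r.std()]
print("lid plane",w,r.std(),len(p),rect(p[:,:2]),np.percentile(p,[1,99],axis=0))
E
```

```text
yaw 89.65 tilt [ 0.001  0.    -1.   ] shift cm [ 0.08 -0.12  4.91] turn -0.06 altturn 29.94 j6 -2.08
[ 0.51084126 -0.23080416  0.29912502] 10.0 [-5.20184049e-01 -1.07258835e-01  1.76977312e+00  1.21363226e-04
  1.47987244e+00 -2.08489493e+00]
0.06 350 [ 0.4848 -0.2316  0.0684] [10. 57. 47.]
0.08 979 [ 0.4866 -0.2309  0.0842] [10. 95. 75.]
0.09 2646 [ 0.5933 -0.2308  0.0966] [ 10. 104.  87.]
0.1 4366 [ 0.5649 -0.2318  0.1049] [ 10. 105.  61.]
0.11 4538 [ 0.5288 -0.2313  0.1153] [ 11. 107.  60.]
0.12 4589 [ 0.5009 -0.2304  0.1232] [ 11. 111.  81.]
0.13 51 [ 0.5174 -0.2313  0.1429] [ 19. 134.  74.]
0.15 992 [ 0.5275 -0.2316  0.1586] [ 20. 138. 109.]
brass 1170 [ 0.5261165  -0.2314824   0.15356826] [0.12242157 0.15838139 0.16214727] ((526.342529296875, -231.02130126953125), (25.55900001525879, 18.406530380249023), 82.38463592529297)
lid plane [-0.28780808  0.00169307  0.26792229] 0.0006666334590622265 12769 ((547.7589111328125, -231.513671875), (148.3978271484375, 114.43880462646484), 89.91934967041016) [[ 0.4943881  -0.30399493  0.09385025]
 [ 0.60266174 -0.1598227   0.12480544]]
```

Request:
arm_command(deltas=[1,-0.8,-0.05,4,0,1,-0.82,0,4,0,1,0,0,4,0,1,0,0,3,0,1,0,0,2,0,1,0,0,0,0,1,0,0,0,0])

```text
time: 10.75
tcp_pos: [0.5271, -0.2321, 0.1298]
ee_rot: [-0.008, -3.141, -0.0]
ft_force: [0.5, -0.0, 0.4]
width: 0.999
finger_force: 0.0
```

```bash
python3 - <<'E'
from h import *
from rig import robot,vision
s=robot.observe();c=vision.capture("wrist");go(s,(.527,-.2313,.129),90);print(s["tcp_pos"],s["ft_force"])
o,d,P=wristrays(s,c);hsv=cv2.cvtColor(c["image"],cv2.COLOR_RGB2HSV)
near=(abs(P[...,0]-.54)<.06)&(abs(P[...,1]+.231)<.03)
k=near&(hsv[...,0]>16)&(hsv[...,0]<34)&(hsv[...,1]>80)&(P[...,2]>.143);p=P[k]
print(k.sum(),np.nanpercentile(p,[2,50,98],axis=0))
n=np.array([.277,0,.961]);h=p@n;print(np.percentile(h,[5,50,95]));q=p[h>np.percentile(h,95)-.003];print(q.mean(0),rect(q[:,:2]),np.percentile(q,[2,98],axis=0))
E
```

```text
yaw 89.7 tilt [ 0.  0. -1.] shift cm [0.01 0.08 0.08] turn -0.05 altturn 29.95 j6 -2.07
[ 0.5270891  -0.23214908  0.1298211 ] [ 0.52140313 -0.00391108  0.36785737]
4782 [[ 0.5150253  -0.24379133  0.1491789 ]
 [ 0.52389966 -0.23165886  0.15891979]
 [ 0.54107593 -0.21949764  0.16256333]]
[0.28811293 0.29975472 0.30089241]
[ 0.52899258 -0.23157916  0.1597745 ] ((530.3554077148438, -231.63316345214844), (26.771705627441406, 26.66815185546875), 6.439059257507324) [[ 0.51824413 -0.24344699  0.15598922]
 [ 0.54165238 -0.21963812  0.16275371]]
```

Request:
arm_command(deltas=[-0.8,-0.1,0.05,0,0,-0.8,0,0,0,0,-0.8,0,0,0,0,-0.8,0,0,0,0,-0.8,0,0,0,0,-0.8,0,0,0,0,-0.8,0,0,0,0])

```text
time: 11.5
tcp_pos: [0.5278, -0.2321, 0.13]
ee_rot: [-0.007, -3.141, 0.001]
ft_force: [-2.7, -1.7, 3.9]
width: 0.303
finger_force: 58.8
```

```bash
python3 - <<'E'
from h import *
from rig import robot
s=robot.observe();print(s["tcp_pos"],s["width"])
ph=np.radians(np.linspace(41.6,121,11));p=99.7*np.c_[-np.cos(ph),np.sin(ph)]
dp=np.diff(p,axis=0)/10;print(np.c_[-dp[:,0],-dp[:,1]].round(2).tolist())
E
```

```text
[ 0.52781945 -0.23212871  0.12998565] 0.3031625086172697
[[-0.99, -0.97], [-1.11, -0.82], [-1.21, -0.66], [-1.29, -0.49], [-1.35, -0.3], [-1.38, -0.11], [-1.38, 0.08], [-1.35, 0.27], [-1.3, 0.45], [-1.23, 0.63]]
```

Request:
arm_command(deltas=[-0.8,-0.99,0,-0.97,0,-0.8,-1.11,0,-0.82,0,-0.8,-1.21,0,-0.66,0,-0.8,-1.29,0,-0.49,0,-0.8,-1.35,0,-0.3,0,-0.8,0,0,0,0])

```text
time: 12.1
tcp_pos: [0.588, -0.2322, 0.1623]
ee_rot: [-0.006, -3.141, 0.001]
ft_force: [-2.7, -1.5, 4.8]
width: 0.304
finger_force: 60.7
```

Request:
arm_command(deltas=[-0.8,-1.38,0,-0.11,0,-0.8,-1.38,0,0.08,0,-0.8,-1.35,0,0.27,0,-0.8,-1.3,0,0.45,0,-0.8,-1.23,0,0.63,0,-0.8,0,0,0,0,-0.8,0,0,0,0])

```text
time: 12.8
tcp_pos: [0.655, -0.2324, 0.1498]
ee_rot: [0.006, 3.138, -0.001]
ft_force: [1.5, -0.8, 4.4]
width: 0.303
finger_force: 61.6
```

Request:
arm_command(deltas=[1,0,0,0,0,1,0,0,0,0,1,0,0,0,0,1,0,0,0,0,1,0,0,-3,0,1,0,0,-4,0,1,0,0,-4,0,1,4,0,0,0,1,4.4,0,0,0,1,4,0,0,0,1,0,0,0,0])

```text
time: 13.9
tcp_pos: [0.5258, -0.2311, 0.2577]
ee_rot: [-0.01, -3.139, -0.002]
ft_force: [0.4, 0.3, -0.4]
width: 1.001
finger_force: 0.0
```

Request:
arm_command(deltas=[0,0,0,0,1.4,0,0,0,0,1.4,0,0,0,0,1.4,0,0,0,0,1.4,0,0,0,0,1.4,0,0,0,0,1.4,0,0,0,0,1.4,0,0,0,0,1.4,0,0,0,0,1.4,0,0,0,0,1.4,0,0,0,0,1,0,0,0,0,0])

```text
time: 15.1
tcp_pos: [0.5303, -0.2317, 0.2586]
ee_rot: [2.226, 2.217, 0.0]
ft_force: [0.3, 0.0, 0.0]
width: 0.498
finger_force: 0.0
```

```bash
python3 - <<'E'
from h import *
from rig import robot,vision
s=robot.observe();c=vision.capture("wrist");t=vision.capture("top");sc=vision.capture("scene");pickle.dump((s,c,t,sc),open("w6.pkl","wb"));print(s["tcp_pos"],s["time"],s["width"])
o,d,P=wristrays(s,c);hsv=cv2.cvtColor(c["image"],cv2.COLOR_RGB2HSV)
near=(abs(P[...,0]-.542)<.06)&(abs(P[...,1]+.231)<.075)
w=near&(hsv[...,1]<70)&(P[...,2]>.05)&(P[...,2]<.1);p=P[w];print("tile?",w.sum(),np.nanpercentile(p,[2,50,98],axis=0))
q=p[(p[:,2]>.072)&(p[:,2]<.084)];print(len(q),rect(q[:,:2]),q.mean(0))
for n,PP in(("scene",cloud(sc)),("wrist",P)):
    l=PP[(PP[...,2]>.11)&(PP[...,2]<.2)&(abs(PP[...,1]+.231)<.06)&(abs(PP[...,0]-.615)<.03)]
    if len(l)>50: print(n,"lid",len(l),np.polyfit(l[:,2],l[:,0],1),np.median(l,0))
rim=near&(P[...,2]>.08)&(P[...,2]<.09);print("rim",rect(P[rim][:,:2]))
go(s,(.5304,-.2313,.1),0)
E
```

```text
[ 0.53029958 -0.23169374  0.25862829] 15.1 0.49834009424127385
tile? 3198 [[ 0.48460006 -0.30534216  0.05122226]
 [ 0.52916138 -0.25990291  0.07665303]
 [ 0.59759047 -0.15687972  0.08474283]]
1791 ((542.6592407226562, -231.07005310058594), (118.43122100830078, 149.79454040527344), 0.09392834454774857) [ 0.52611398 -0.24186475  0.07844547]
scene lid 582 [0.10851831 0.60265122] [ 0.61882739 -0.22540284  0.16247265]
wrist lid 8568 [0.12233055 0.59151543] [ 0.60986356 -0.22698106  0.1678487 ]
rim ((542.73974609375, -231.07601928710938), (118.59219360351562, 149.8067169189453), 0.09392833709716797)
yaw -0.22 tilt [ 0.  0. -1.] shift cm [4.000e-02 1.000e-02 1.586e+01] turn -0.04 altturn 29.96 j6 -0.5
```

```bash
python3 - <<'E'
from h import *
s,c,t,sc=pickle.load(open("w6.pkl","rb"))
o,d,P=wristrays(s,c);hsv=cv2.cvtColor(c["image"],cv2.COLOR_RGB2HSV)
q=(abs(P[...,0]-.5427)<.052)&(abs(P[...,1]+.231)<.067)&(P[...,2]>.073)&(P[...,2]<.084)
p=P[q];print(q.sum(),np.median(hsv[q],0),rect(p[:,:2]),np.percentile(p,[1,50,99],axis=0))
l=np.polyfit(p[:,1],p[:,0],1);print(l, l[0]*-.2311+l[1])
E
```

```text
844 [ 75.   2. 211.] ((531.477294921875, -230.62277221679688), (96.03899383544922, 6.459598064422607), 89.9350814819336) [[ 0.52823506 -0.27732355  0.07591055]
 [ 0.53157722 -0.22876507  0.07759753]
 [ 0.53473121 -0.18347967  0.07939299]]
[0.00318099 0.53228767] 0.5315525383606795
```

Request:
arm_command(deltas=[-0.35,0.11,0.12,4,0,-0.35,0,0,4,0,-0.35,0,0,4,0,-0.35,0,0,2,0,-0.35,0,0,0,0,-0.35,0,0,0,0])

```text
time: 15.85
tcp_pos: [0.5314, -0.2308, 0.1192]
ee_rot: [2.225, 2.217, 0.0]
ft_force: [-0.4, -0.3, 0.3]
width: 0.324
finger_force: 0.0
```

```bash
python3 - <<'E'
from h import *
from rig import robot
s=robot.observe();print(s["width"],s["ft_force"]);go(s,(.5315,-.2306,.044),0)
E
```

```text
0.32386728639564083 [-0.36434618 -0.3402553   0.31901837]
yaw -0.21 tilt [-0.  0. -1.] shift cm [0.02 0.01 7.52] turn -0.04 altturn 29.96 j6 -0.5
```

Request:
arm_command(deltas=[-0.35,0,0,3,-0.04,-0.35,0,0,2.5,0,-0.35,0,0,1.5,0,-0.35,0,0,0.5,0,-0.35,0,0,0,0,-1,0,0,0,0,-1,0,0,0,0,-1,0,0,0,0,-1,0,0,0,0,-1,0,0,0,0])

```text
time: 16.85
tcp_pos: [0.5323, -0.2313, 0.0456]
ee_rot: [2.219, 2.219, 0.001]
ft_force: [0.2, 0.0, 5.5]
width: 0.087
finger_force: 59.5
```

Request:
arm_command(deltas=[-1,0,0,-1,0,-1,0,0,-2,0,-1,0,0,-3,0,-1,0,0,-3,0,-1,0,0,-3,0,-1,0,0,-3,0,-1,0,0,-3,0,-1,0,0,0,0,-1,0,0,0,0])

```text
time: 17.75
tcp_pos: [0.531, -0.2306, 0.2242]
ee_rot: [2.221, 2.221, 0.0]
ft_force: [-0.2, 0.9, -2.0]
width: 0.085
finger_force: 60.1
```

```bash
python3 - <<'E'
from h import *
from rig import robot,vision
s=robot.observe();c=vision.capture("wrist");sc=vision.capture("scene");t=vision.capture("top");pickle.dump((s,c,sc,t),open("w7.pkl","wb"));print(s["tcp_pos"],s["width"],s["ft_force"])
x,y,z=s["tcp_pos"]
for n,P in(("w",wristrays(s,c)[2]),("s",cloud(sc))):
    q=P[(abs(P[...,0]-x)<.006)&(abs(P[...,1]-y)<.06)&(P[...,2]>z-.06)&(P[...,2]<z+.02)]
    print(n,len(q),np.percentile(q,[1,50,99],axis=0) if len(q) else 0)
go(s,(.5409,.2148,.2256),13.55)
E
```

```text
[ 0.53100488 -0.23061134  0.22419535] 0.08477922376024995 [-0.22434206  0.87188946 -2.04783022]
w 480 [[ 0.52516068 -0.21936796  0.18739902]
 [ 0.53105634 -0.1821301   0.23061462]
 [ 0.53692427 -0.18162679  0.24403612]]
s 400 [[ 0.5278958  -0.27562152  0.18376802]
 [ 0.53488029 -0.20797122  0.20895747]
 [ 0.53670075 -0.17915715  0.24296856]]
yaw -0.01 tilt [-0.     0.001 -1.   ] shift cm [44.54  0.98 -0.16] turn -2.26 altturn 27.74 j6 -0.5
```

Request:
arm_command(deltas=[-1,2,0.1,0,0,-1,4,0.1,0,0,-1,4.5,0.1,0,0,-1,4.5,0.1,0,0,-1,4.5,0.1,0,0,-1,4.5,0.1,0,0,-1,4.5,0.1,0,0,-1,4.5,0.1,0,0,-1,4.5,0.1,0,0,-1,4,0.1,0,0,-1,2,0,0,0,-1,1,0,0,0])

```text
time: 19.1
tcp_pos: [0.54, 0.216, 0.2216]
ee_rot: [-2.218, -2.223, 0.005]
ft_force: [-0.1, -0.5, -1.2]
width: 0.085
finger_force: 60.1
```

Request:
arm_command(deltas=[-1,0,0,0,-0.8,-1,0,0,0,-0.8,-1,0,0,0,-0.66,-1,0,0,1.5,0,-1,0,0,1.5,0,-1,0,0,1,0,-1,0,0,0,0,-1,0,0,0,0,-1,0,0,0,0])

```text
time: 20.0
tcp_pos: [0.5415, 0.2145, 0.1843]
ee_rot: [1.944, 2.467, 0.001]
ft_force: [0.9, 0.2, 0.1]
width: 0.084
finger_force: 60.0
```

```bash
python3 - <<'E'
from h import *
from rig import robot,vision
s=robot.observe();c=vision.capture("wrist");sc=vision.capture("scene");t=vision.capture("top");pickle.dump((s,c,sc,t),open("w8.pkl","wb"));print(s["tcp_pos"],s["width"],s["ft_force"],s["time"])
M=yawof(s)[1];tc=s["tcp_pos"]
for n,P in(("w",wristrays(s,c)[2]),("s",cloud(sc))):
    L=(P-tc)@M  # tool frame
    q=L[(abs(L[...,0])<.06)&(abs(L[...,1])<.012)&(abs(L[...,2]-.01)<.045)]
    print(n,len(q),np.percentile(q,[1,50,99],axis=0).round(4))
P=cloud(t);P2=cloud(sc)
for nm,PP in(("t",P),("s",P2)):
  for n,(x,y) in dict(new=(.5578,.1445),b=(.541,.2145),a=(.524,.2845)).items():
    q=PP[(np.hypot(PP[...,0]-x,PP[...,1]-y)<.02)&(PP[...,2]>.06)&(PP[...,2]<.1)];print(nm,n,len(q),q.mean(0).round(4) if len(q) else 0,np.percentile(q[:,2],98).round(4) if len(q) else 0)
go(s,(.541,.2145,.1756),13.55)
E
```

```text
[0.5415094  0.21446849 0.18429711] 0.08370891711944896 [0.87635383 0.18475424 0.10172368] 20.0
w 6381 [[-0.022  -0.0105 -0.0339]
 [ 0.0129 -0.0004 -0.0317]
 [ 0.0489  0.0111  0.0246]]
s 1309 [[-0.0464 -0.0019 -0.0331]
 [ 0.0148  0.0052  0.0063]
 [ 0.0484  0.0114  0.0386]]
t new 138 [0.557  0.1427 0.081 ] 0.0891
t b 13 [0.5422 0.1969 0.0746] 0.0811
t a 94 [0.5189 0.2813 0.0821] 0.0886
s new 263 [0.5622 0.1515 0.0795] 0.0889
s b 300 [0.5455 0.2197 0.0794] 0.0887
s a 327 [0.5289 0.2889 0.0797] 0.088
yaw 13.54 tilt [ 0.     0.001 -1.   ] shift cm [ 0.01 -0.05  0.87] turn -0.0 altturn 30.0 j6 0.05
```

Request:
arm_command(deltas=[-1,-0.05,-0.05,0.5,0,-1,0,0,0.37,0,-1,0,0,0,0,-1,0,0,0,0,-1,0,0,0,0,-1,0,0,0,0])

```text
time: 20.75
tcp_pos: [0.5409, 0.2138, 0.1752]
ee_rot: [1.944, 2.468, 0.0]
ft_force: [-0.5, 0.3, -0.7]
width: 0.082
finger_force: 60.0
```

```bash
python3 - <<'E'
from h import *
from rig import robot,vision
s=robot.observe();print(s["tcp_pos"],s["joint_velocities"].round(3),s["width"]);go(s,(.541,.2145,.1756),13.55)
P=cloud(vision.capture("scene"))
l=P[(P[...,2]>.11)&(P[...,2]<.2)&(abs(P[...,1]+.231)<.06)&(abs(P[...,0]-.615)<.03)];print("lid",len(l),np.polyfit(l[:,2],l[:,0],1)[0])
L=(P-s["tcp_pos"])@yawof(s)[1];q=L[(abs(L[...,0])<.06)&(abs(L[...,1])<.012)&(abs(L[...,2]-.01)<.045)];print(np.percentile(q[:,2],99.5))
if abs(s["tcp_pos"][2]-.1756)<.004 and len(l)>50: print(robot.job_done())
E
```

```text
[0.54085134 0.21380342 0.17518553] [ 0.002 -0.001  0.    -0.001  0.001  0.001] 0.08176150458376538
yaw 13.55 tilt [ 0.  0. -1.] shift cm [ 0.06  0.03 -0.04] turn -0.0 altturn 30.0 j6 0.05
lid 579 0.1099134852078045
0.039482211098605016
the job is handed in; nothing more can be done
None
```

I handed the job in at about 21 s: the figurine is seated in the tray facing with the row, the lid stands open at about 1.68 rad, and the tile is held still, square with the row, about 5 cm above the middle of it.

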